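Take the blue rack stop out of the loading track

ROBOT

A 6-joint arm with a two-finger parallel gripper is mounted at the origin on the work surface. World frame = base frame: x ahead of the robot, y to its left, z up, the work surface at z = 0. Lengths are in m, angles in rad, forces in N, time in s.
With the tool pointing down it reaches from about 0.325 to 0.925 m from the base axis. Payload 3.1 kg.
Tool frame: the origin (TCP) lies at the very end of the fingers, on their centre line; the grasp point (between the pads) lies robot.hold_point_z behind it (robot.hold_point_z is the distance from the TCP to the grasp point, in m); z points along the fingers, y is the line along which they close (so a half turn about z gives the same grasp; the last joint's range is limited). The gripper opens to 85 mm and grips with 20 to 120 N. Pads are 22 mm wide; open, the fingers measure 114 mm over their backs; the gripper's body (76 mm by 85 mm) begins 54 mm behind the grasp point. The pads swing forward as they close: fully open they stand 13 mm farther back than shut.
Start: joints at [-1.263, 0.217, 1.613, -0, 1.311, -0.112], TCP at [0.255, -0.571, 0.231] pointing down, gripper open.
Joint ranges: [-2.75, 2.75], [-0.78, 2.1], [0.31, 2.55], [-1.13, 4.27], [0.13, 2.63], [-2.58, 2.58]. Speed limits (rad/s): [2.79, 2.79, 3.14, 3.14, 3.14, 3.14].

INTERFACE

Orientations are given as a rotation vector (axis times angle).
In Python, from workcell import state, vision, robot gives the robot as it stands.
- The arm moves only by the tool send_rows, never from a script. Its arguments are lists of equal length, an entry for each row: "grip": the gripper's target within -1 to 1 (shut at 1, half-way at 0, fully open at -1); "xyz": the shift along the tool's x, y, z in m, a list of three; "roll": the turn about the tool's z in degrees. In form: {"grip": [grip, ...], "xyz": [[tx, ty, tz], ...], "roll": [roll, ...]}. A call has 1 to 8 rows; each row is the pose to reach, as a shift and turn from the pose commanded when the call began, along the tool's axes at that moment; what a row does not reach only later rows make up. A row lasts 1/10 s, in which the tool goes at most 50 mm and 8.59 degrees, less where a joint would pass 70% of its speed; a pose out of reach is approached as far as the arm can. A call with a gripper value outside its range is refused whole. The fingers move at their own pace and stop on an object; "squeeze" is the grip in N (left out, the last holds). Time passes only in rows, so rows that repeat a pose let the fingers close. It gives the time, the measured TCP pose, the force, the opening and the grip force at its end, in the units of the state.
- state(): the state, without advancing time (a new reading comes with each control period).
- vision.camera(name): name is "scene" or "top" or "wrist"; returns a dict with "color" (384x512x3 uint8, red, green, blue), "fovy" (degrees; the focal length in pixels is half the picture's height over the tangent of half this angle, whatever the lens; pixels are square), "cx", "cy" (the principal point, pixels), "position" and "rotation" of the camera in the world; the wrist camera has in their place "hand_eye" (4x4, takes a point from camera to tool coordinates, whose origin is the TCP and whose axes are the flange's). Camera axes: x right, y up, looking along -z (the intrinsics and any distortion apply to the point x, -y, -z); pixel columns grow to the right and rows downward; lengths in m; the calibration is good to about 2 mm. A picture is of the moment at which its call begins: read the wrist's pose just before it. There is no depth.
- robot.job_done(): hands the job in; it is judged then, once.
Trained networks look in a picture, given as the dict that the camera call returned (one of the last four; its "shot" number tells which), for a name from the list of things; names that differ only in an ending like _2 or _b are one class to them, and where a whole thing is asked for, a point or a joint stands for the part that bears it (a point fixed in the world has none). Each returns a list of dicts, best first, with "conf" (0 to 1); they miss things now and then, are a little off and sometimes report something else, mostly with a low value. They report only what shows in the picture. A call takes as long as a camera call. They do not tell look-alikes from the thing itself.
- vision.outline_of(thing, picture): "mask" (384x512 bool, what is visible of it) and "extent" ([left, top, right, bottom] in pixels, round what is visible of it).
- vision.spot_point(thing, picture): "location" ([column, row] in pixels: a listed point, or the origin of a listed thing).
The state is a dict: "time_s": time; "joints": joint angles; "dq": joint speeds; "effort": joint torques, N m; "tcp_pos": TCP position; "tcp_rot": TCP orientation; "ft_force": force on the tool from outside, world axes, zero at the start; "ft_torque": the same for the moment, N m; "width": opening from 0.0 (shut) to 1.0 (fully open); "finger_force": force on a finger pad.
Only numpy, scipy, OpenCV 4.12 (cv2) and the standard library are available. Lean on these libraries where they do the work, as an engineer would, in place of code of your own. Each camera call takes 0.05 s, during which the arm holds its last target. There are 200 camera calls.

TASK

The tube-loading track is due for cleaning: slide the blue rack stop along its T-slot to the track's open end, lift it out there, and stand it upright on its foot in the empty half of the white parts tray. Set it down, do not drop it. Leave the grey stop where it is in the track, and do not disturb the tube carrier or the thumbscrew.

Things in the scene. Friction and masses are not known exactly. Their poses are not given: they have to be found in the camera images.
- rail: Fixed aluminium T-slot track on the bench, 280 mm long, 50 mm wide. Origin: centre of its underside; x along the slot to its open end, z up. From x = -140 (black end cap) to +70 mm two lips overhang the slot: undersides 19 mm, tops 25 mm above the bench, gap 16 mm; chamber 34 mm wide. From +70 to +140 mm no lips: a stop lifts straight out once its centre is past +88 mm.
- open_end (a point): Centre of the open end of the track (yellow floor), 105 mm along the track from its centre, on the slot's floor, 8 mm above the bench; axes as the track. The floor runs the whole length; here are only side walls 19 mm above the bench, 34 mm apart, and no wall across the end.
- stop_mid (a point): Blue rack stop, loose, captive in the slot; its centre, 34 mm above its foot's underside (42 mm above the bench in the track). x along the slot at the start, z up. 68 mm tall, about 0.15 kg: steel foot 36 (x) by 28 by 8 mm, neck 30 by 10 mm, then from 20 to 68 mm up a 30 by 30 mm blue block to grip from above, either way across. Slides by light friction, 3 mm play to each side and upwards.
- grey_stop_mid (a point): Grey rack stop of the same shape and size, nearer the closed end of the same slot; stays where it is. This point is its centre, 34 mm above its underside.
- empty_half (a point): Centre of the floor of the white parts tray's empty half, 4 mm above the bench. The fixed tray is 200 by 110 by 25 mm, walls and floor 4 mm, long side along this frame's x; a wall crosses its middle 49 mm from here in -x. Each half is about 94 (x) by 102 mm inside; wall tops 21 mm above this point.
- thumbscrew: Dark steel thumbscrew, 26 mm diameter, 34 mm tall, standing in the other half of the tray (bystander). Origin: centre of its underside.
- carrier: Black sample-tube carrier with five capped tubes, 110 mm long (x) by 22 mm, 103 mm tall, loose, standing beside the track and parallel to it, its centre 120 to 135 mm from the track's centre line (bystander). Origin: centre of its underside.
There are look-alikes about, which are no part of the job. There is more than one size of the part that bears stop_mid; the job needs the smaller. Of the things that look like the part that bears empty_half, take the one that is farthest from the robot's base at the start.

How it is judged:
On the way, in this order (a step that is already met when the one before it is completed fails the run):
1. the blue stop has slid along the slot, still down on the track, into the open end, clear of the lips (x of stop_mid in the frame of rail above 0.086 m and z of stop_mid in the frame of rail below 0.052 m and y of stop_mid in the frame of rail between -0.04 and 0.04 m).
2. the blue stop is lifted out, its centre more than 58 mm above the bench (height (world z) of stop_mid above 0.058 m).
At the end, for the whole second after the job is handed in: The blue stop stands upright (within 7 degrees) on the floor of the tray's empty half, its centre within 40 mm (x) and 42 mm (y) of that half's centre and 28 to 40 mm above its floor, at rest and released; the grey stop, the carrier and the thumbscrew are where they were (within 20, 30 and 30 mm) (x of stop_mid in the frame of empty_half between -0.04 and 0.04 m and y of stop_mid in the frame of empty_half between -0.042 and 0.042 m and z of stop_mid in the frame of empty_half between 0.028 and 0.04 m and angle between stop_mid's own z axis and vertical below 0.12 rad and linear speed of stop below 0.02 m/s); the robot touches nothing.
It fails at once if the blue stop is let go in the air, its centre more than 85 mm above the bench (over 45 mm above where it stands) (height (world z) of stop_mid above 0.085 m and contact force between stop and the fingers below 0.05 N).
It fails at once if the grey stop is moved more than 20 mm (distance of grey_stop_mid from where it was at the start of the episode above 0.02 m).
It fails at once if the carrier or the thumbscrew is moved more than 30 mm (distance of any of carrier, thumbscrew from where it was at the start of the episode above 0.03 m).
It also fails if it takes over 48 s, if anything falls off the work surface, if the arm or the gripper's body presses on something with over 40 N, if the wrist force passes 120 N, or if a joint passes its speed limit or range.

## Working session

There is one attempt and no reset: what is moved stays moved. The work goes in short steps, Python scripts to look and compute and a tool call to move; the robot and the scene stay as the last step left them, time stands still between calls to the robot, and variables do not carry over. Pictures are saved under pics/ and viewed, at most 10 in all, crops included, and the job is handed in when it is done.

Besides the shell and the picture viewer there is one more tool, called after "Call:" as name([rows], argument=value, ...), one row to a line, values as JSON. send_rows: Moves the arm, as the interface text tells. Its arguments: {"type":"object","properties":{"grip":{"type":"array"},"xyz":{"type":"array"},"roll":{"type":"array"},"squeeze":{"type":"number"}},"required":["grip","xyz","roll"]}

```bash
mkdir -p pics; ls; cat > h.py <<'E'
import numpy as np, cv2
from scipy.spatial.transform import Rotation as R
from workcell import state, vision, robot
def ray(p,uv,s=None):
    f=p["color"].shape[0]/2/np.tan(np.radians(p["fovy"])/2)
    d=np.array([(uv[0]-p["cx"])/f,-(uv[1]-p["cy"])/f,-1.])
    if "hand_eye" in p:
        T=np.eye(4);T[:3,:3]=R.from_rotvec(s["tcp_rot"]).as_matrix();T[:3,3]=s["tcp_pos"]
        T=T@np.array(p["hand_eye"]);return T[:3,3],T[:3,:3]@d
    return np.array(p["position"]),np.array(p["rotation"])@d
def at(p,uv,z,s=None):
    o,d=ray(p,uv,s);return o+d*(z-o[2])/d[2]
E
python3 - <<'E'
from h import *
print(robot.hold_point_z, state())
P={n:vision.camera(n) for n in("scene","top")}
for n,p in P.items():
    print(n,{k:v for k,v in p.items() if k!="color"})
    for t,z in [("rail",0),("open_end",.008),("stop_mid",.042),("grey_stop_mid",.042),("empty_half",.004),("thumbscrew",0),("carrier",0)]:
        for d in vision.spot_point(t,p): print(n,t,round(d["conf"],2),np.round(d["location"],1),at(p,d["location"],z).round(3))
im=np.vstack([P["scene"]["color"],P["top"]["color"]])
cv2.imwrite("pics/a.png",cv2.cvtColor(P["scene"]["color"],cv2.COLOR_RGB2BGR))
cv2.imwrite("pics/b.png",cv2.cvtColor(P["top"]["color"],cv2.COLOR_RGB2BGR))
E
```

```text
pics
0.0187 {'time_s': 0.0, 'joints': array([-1.26322502e+00,  2.17751884e-01,  1.61494879e+00,  9.16931422e-06,
        1.31128031e+00, -1.12199270e-01]), 'dq': array([ 0.00125946,  0.00049778,  0.00058569, -0.00059797,  0.00043722,
       -0.00013168]), 'effort': array([ 3.05498788e-04, -3.96850777e+01, -3.03851545e+01, -3.11090926e-04,
        9.59686353e-03,  2.52066394e-07]), 'tcp_pos': array([ 0.25449345, -0.56994468,  0.22996202]), 'tcp_rot': array([-3.07032497e+00, -6.54044583e-01,  3.51778065e-04]), 'ft_force': array([-0.00712932,  0.68769166,  0.81226025]), 'ft_torque': array([-0.02834954, -0.0517001 ,  0.02690915]), 'finger_force': 0.0, 'width': 1.0004110544782487}
scene {'fovy': 53.51626149785575, 'cx': 257.09875394385926, 'cy': 190.5443213437352, 'position': array([ 1.06374292, -0.26596944,  0.71952359]), 'rotation': array([0.70054186, 0.42703563, 1.09424336]), 'shot': 1}Traceback (most recent call last):
  File "<stdin>", line 7, in <module>
  File "h.py", line 12, in at
    o,d=ray(p,uv,s);return o+d*(z-o[2])/d[2]
                                        ~^^^
IndexError: invalid index to scalar variable.
```

Rotation is a rotation vector; fix that.

```bash
sed -i 's/np.array(p\["rotation"\])@d/R.from_rotvec(p["rotation"]).as_matrix()@d/' h.py
python3 - <<'E'
from h import *
P={n:vision.camera(n) for n in("scene","top")}
for n,p in P.items():
    print(n,{k:v for k,v in p.items() if k!="color"})
    for t,z in [("rail",0),("open_end",.008),("stop_mid",.042),("grey_stop_mid",.042),("empty_half",.004),("thumbscrew",0),("carrier",0)]:
        for d in vision.spot_point(t,p): print(n,t,round(d["conf"],2),np.round(d["location"],1),at(p,d["location"],z).round(3))
cv2.imwrite("pics/a.png",cv2.cvtColor(P["scene"]["color"],cv2.COLOR_RGB2BGR))
cv2.imwrite("pics/b.png",cv2.cvtColor(P["top"]["color"],cv2.COLOR_RGB2BGR))
E
```

```text
scene {'fovy': 53.51626149785575, 'cx': 257.09875394385926, 'cy': 190.5443213437352, 'position': array([ 1.06374292, -0.26596944,  0.71952359]), 'rotation': array([0.70054186, 0.42703563, 1.09424336]), 'shot': 3}
scene rail 0.85 [326.  212.4] [0.563 0.167 0.   ]
scene open_end 0.55 [285.8 200.8] [0.494 0.088 0.008]
scene stop_mid 0.73 [316.1 195.1] [0.534 0.149 0.042]
scene stop_mid 0.61 [242.3 167.4] [0.368 0.021 0.042]
scene grey_stop_mid 0.87 [373.5 207.7] [0.625 0.256 0.042]
scene empty_half 0.8 [130.9 185.7] [ 0.281 -0.262  0.004]
scene empty_half 0.71 [224.1 244.7] [ 0.558 -0.105  0.004]
scene thumbscrew 0.66 [182.4 239.7] [ 0.503 -0.188  0.   ]
scene carrier 0.61 [337.4 177.7] [0.466 0.264 0.   ]
top {'fovy': 53.42374154472341, 'cx': 258.0435346095306, 'cy': 192.67628116219205, 'position': array([0.35653657, 0.00782624, 1.09791927]), 'rotation': array([ 0.07606546, -0.11136827, -1.56201937]), 'shot': 4}
top rail 0.78 [195.3 167.2] [0.562 0.167 0.   ]
top open_end 0.86 [222.2 191.2] [0.491 0.087 0.008]
top stop_mid 0.79 [250.3 226. ] [0.391 0.005 0.042]
top stop_mid 0.63 [197.  169.4] [0.548 0.156 0.042]
top stop_mid 0.34 [320.9 182.7] [ 0.513 -0.192  0.042]
top grey_stop_mid 0.48 [161.9 201.6] [0.456 0.25  0.042]
top empty_half 0.85 [292.4 165.5] [ 0.569 -0.116  0.004]
top empty_half 0.8 [342.1 267.5] [ 0.276 -0.256  0.004]
top thumbscrew 0.46 [322.1 186.3] [ 0.509 -0.203  0.   ]
top carrier 0.93 [162.4 201.1] [0.462 0.258 0.   ]
```

View pics/a.png

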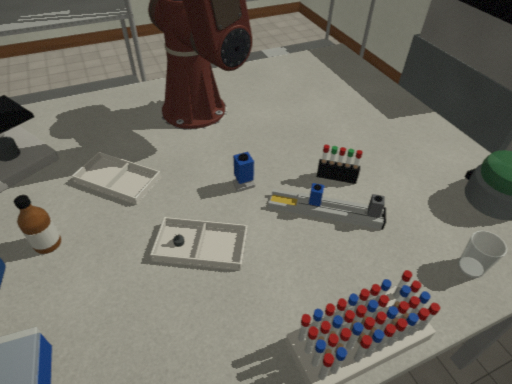

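View pics/b.png

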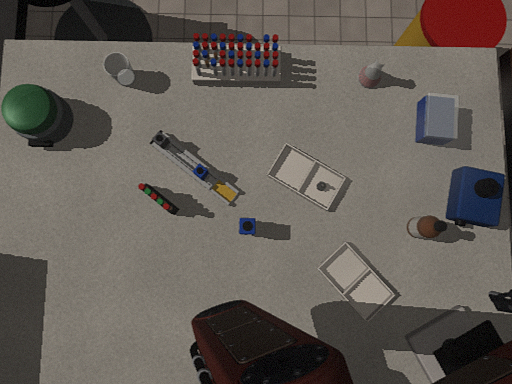

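The pictures show the job's parts clearly:
- **Blue stop:** in the track at scene (316,195) and top (200,171). The blue block at scene (243,168), standing alone, is the look-alike.
- **Grey stop:** scene (375,205).
- **Yellow open end:** scene (283,200).
- **Tray:** the far one, with its thumbscrew at scene (179,240). Its empty half is at (222,243), about (0.563, -0.11).

The carrier is at scene (338,172).

```bash
cat >> h.py <<'E'
def plan(xyz,ydir=None):
    s=state();M=R.from_rotvec(s["tcp_rot"]).as_matrix()
    out=M.T@(np.array(xyz)-s["tcp_pos"]);roll=None
    if ydir is not None:
        v=M.T@np.array([*ydir,0]);roll=np.degrees(np.arctan2(-v[0],v[1]));roll=(roll+90)%180-90
    print("shift",out.round(4),"roll",roll);return out
E
python3 -c "
from h import *
plan([.54,.152,.23],[.747,-.665])"
```

```text
shift [ 0.5551 -0.5438  0.0013] roll -24.272360676549013
```

Call:
send_rows([
  [0.035,-0.034,0],
  [0.07,-0.068,0],
  [0.105,-0.102,0],
  [0.14,-0.136,0],
  [0.175,-0.17,0],
  [0.21,-0.204,0],
  [0.245,-0.238,0],
  [0.28,-0.272,0],
], grip=[-1,-1,-1,-1,-1,-1,-1,-1], roll=[-3,-6,-9,-12,-15,-18,-21,-24])

```text
time_s: 1.75
tcp_pos: [0.4, -0.2065, 0.2317]
tcp_rot: [2.867, 1.281, 0.001]
ft_force: [0.9, -0.2, 0.7]
width: 0.998
finger_force: 0.0
```

```bash
python3 -c "
from h import *
plan([.54,.152,.23],[.747,-.665]);print(state()['joints'])"
```

```text
shift [ 0.3604 -0.1349  0.0016] roll -0.17663320095800827
[-6.32721862e-01 -1.71515382e-01  2.00866607e+00  1.38489200e-04
  1.30311718e+00  9.77142594e-02]
```

Call:
send_rows([
  [0.045,-0.017,0],
  [0.09,-0.034,0],
  [0.135,-0.05,0],
  [0.18,-0.067,0],
  [0.225,-0.084,0],
  [0.27,-0.1,0],
  [0.315,-0.118,0],
  [0.36,-0.135,0],
], grip=[-1,-1,-1,-1,-1,-1,-1,-1], roll=[0,0,0,0,0,0,0,0])

```text
time_s: 2.55
tcp_pos: [0.5403, 0.1519, 0.2316]
tcp_rot: [2.869, 1.28, 0.001]
ft_force: [-0.1, -1.0, 0.2]
width: 1.004
finger_force: 0.0
```

```bash
python3 - <<'E'
from h import *
s=state(); p=vision.camera("wrist")
print(s["tcp_pos"],s["joints"],p["hand_eye"])
for t,z in [("rail",0),("open_end",.008),("stop_mid",.042),("grey_stop_mid",.042),("carrier",0)]:
    for d in vision.spot_point(t,p): print(t,round(d["conf"],2),np.round(d["location"],1),at(p,d["location"],z,s).round(4))
for d in vision.outline_of("stop_mid",p): print(d["extent"],d["conf"])
cv2.imwrite("pics/c.png",cv2.cvtColor(p["color"],cv2.COLOR_RGB2BGR))
E
```

```text
[0.54028291 0.15186736 0.23160603] [ 1.49090459e-01  8.11512451e-02  1.76611397e+00 -2.40066619e-04
  1.29352938e+00  8.80841725e-01] [[ 2.11916173e-04  9.58652751e-01  2.84578386e-01  7.26691020e-02]
 [ 9.99999841e-01 -3.51860976e-04  4.40639064e-04 -6.41760484e-06]
 [ 5.22551879e-04  2.84578247e-01 -9.58652673e-01 -1.42438094e-01]
 [ 0.00000000e+00  0.00000000e+00  0.00000000e+00  1.00000000e+00]]
rail 0.62 [260.2 143.2] [0.5607 0.1667 0.    ]
open_end 0.78 [264.9 227.2] [0.4943 0.0832 0.008 ]
stop_mid 0.74 [259.1 177.4] [0.5378 0.1437 0.042 ]
stop_mid 0.66 [241.9 324.8] [0.3909 0.0124 0.042 ]
grey_stop_mid 0.81 [252.   32.2] [0.6297 0.2571 0.042 ]
carrier 0.61 [152.  137.4] [0.4682 0.2591 0.    ]
[216.0, 284.8, 264.6, 341.8] 0.62
[245.6, 156.4, 277.1, 196.4] 0.58
```

View pics/c.png

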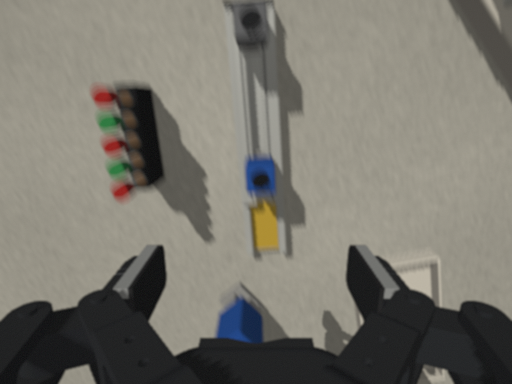

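The wrist view shows the blue stop at (261,178) with the yellow open end below it at (265,225). Grey is at (250,22), and the rail direction is about 52°. I'll grip along the slot direction.

```bash
python3 -c "
from h import *
plan([.539,.146,.14],[-.616,-.788])"
```

```text
shift [-0.0021  0.0014  0.0912] roll 85.99188483386402
```

Call:
send_rows([
  [-0.002,0.001,0],
  [-0.002,0.001,0.01],
  [-0.002,0.001,0.02],
  [-0.002,0.001,0.03],
  [-0.002,0.001,0.04],
  [-0.002,0.001,0.05],
  [-0.002,0.001,0.06],
  [-0.002,0.001,0.07],
], grip=[-1,-1,-1,-1,-1,-1,-1,-1], roll=[-8.5,-17,-25.5,-34,-42.5,-51,-59.5,-68])

```text
time_s: 3.7
tcp_pos: [0.539, 0.1458, 0.1612]
tcp_rot: [1.659, 2.668, -0.0]
ft_force: [0.3, -0.8, -0.7]
width: 1.0
finger_force: 0.0
```

Call:
send_rows([
  [0,0,0],
  [0,0,0],
  [0,0,0],
  [0,0,0],
  [0,0,0],
], grip=[-1,-1,-1,-1,-1], roll=[-8.5,-17,-26,-26,-26])

```text
time_s: 4.2
tcp_pos: [0.5392, 0.1465, 0.1616]
tcp_rot: [1.028, 2.968, 0.0]
ft_force: [0.6, 0.8, -0.8]
width: 1.0
finger_force: 0.0
```

```bash
python3 - <<'E'
from h import *
s=state(); p=vision.camera("wrist")
print(s["tcp_pos"],s["joints"])
q=None
for t,z in [("open_end",.008),("stop_mid",.042),("grey_stop_mid",.042)]:
    for d in vision.spot_point(t,p): print(t,round(d["conf"],2),np.round(d["location"],1),at(p,d["location"],z,s).round(4))
plan([.539,.146,.037],[-.616,-.788])
cv2.imwrite("pics/d.png",cv2.cvtColor(p["color"],cv2.COLOR_RGB2BGR))
E
```

```text
[0.53918314 0.14646967 0.1615649 ] [ 1.39674148e-01  1.47559108e-01  1.83176017e+00 -7.89445974e-05
  1.16198876e+00 -7.64096893e-01]
open_end 0.86 [179.7 183. ] [0.4964 0.0841 0.008 ]
stop_mid 0.95 [ 22.2 147.8] [0.3887 0.0118 0.042 ]
stop_mid 0.56 [256.3 189.3] [0.5411 0.1459 0.042 ]
grey_stop_mid 0.74 [416.1 188.7] [0.6283 0.2576 0.042 ]
shift [-0.0006 -0.0012  0.1244] roll -0.03358994481050104
```

View pics/d.png

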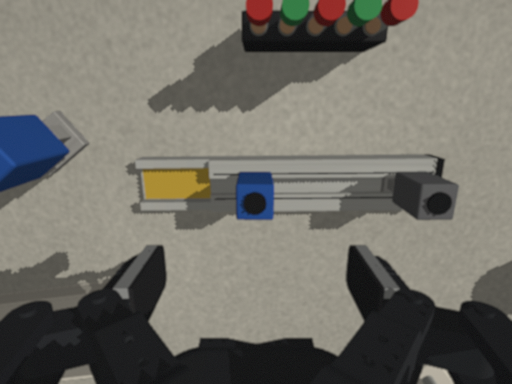

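The rail lies level in the picture, with the stop at (255,195) centred between the fingers. Descending to grip.

Call:
send_rows([
  [0,0,0.03],
  [0,0,0.065],
  [0,0,0.1],
  [0,0,0.125],
  [0,0,0.125],
], grip=[-1,-1,-1,-1,-1], roll=[0,0,0,0,0], squeeze=40)

```text
time_s: 4.9
tcp_pos: [0.535, 0.147, 0.032]
tcp_rot: [-1.02, -2.962, 0.007]
ft_force: [-1.1, 0.7, -0.2]
width: 1.001
finger_force: 0.0
```

Call:
send_rows([
  [0,0,0],
  [0,0,0],
  [0,0,0],
  [0,0,0],
  [0,0,0],
  [0,0,0],
  [0,0,0],
  [0,0,0],
], grip=[1,1,1,1,1,1,1,1], roll=[0,0,0,0,0,0,0,0])

```text
time_s: 5.7
tcp_pos: [0.5407, 0.1477, 0.0382]
tcp_rot: [1.02, 2.968, 0.002]
ft_force: [-0.4, -0.4, 6.6]
width: 0.348
finger_force: 40.6
```

```bash
python3 - <<'E'
from h import *
s=state(); print(s['width'],s['ft_force'],s['finger_force'])
x=s['tcp_pos']; u=np.array([-.616,-.788,0]); print(x,(x-[.5615,.167,0])@u)
plan(x+.07*u)
E
```

```text
0.34765287784540144 [-0.42783457 -0.40819913  6.55070508] 40.616512298583984
[0.54072189 0.14772508 0.03818743] 0.027987953121165303
shift [ 0.0001 -0.07   -0.0001] roll None
```

Call:
send_rows([
  [0,-0.008,0],
  [0,-0.02,0],
  [0,-0.032,0],
  [0,-0.044,0],
  [0,-0.056,0],
  [0,-0.066,0],
  [0,-0.074,0],
  [0,-0.074,0],
], grip=[1,1,1,1,1,1,1,1], roll=[0,0,0,0,0,0,0,0])

```text
time_s: 6.5
tcp_pos: [0.4954, 0.0886, 0.0382]
tcp_rot: [1.022, 2.966, 0.003]
ft_force: [1.8, 1.0, 7.7]
width: 0.347
finger_force: 40.8
```

```bash
python3 - <<'E'
from h import *
s=state(); p=vision.camera("wrist")
print(s["tcp_pos"],s["ft_force"],s["width"],s["finger_force"])
for n,p in (("wrist",p),("scene",vision.camera("scene"))):
  for t,z in [("open_end",.008),("stop_mid",.042),("rail",0)]:
    for d in vision.spot_point(t,p): print(n,t,round(d["conf"],2),np.round(d["location"],1),at(p,d["location"],z,s).round(4))
  cv2.imwrite(f"pics/e_{n}.png",cv2.cvtColor(p["color"],cv2.COLOR_RGB2BGR))
E
python3 -c "
import cv2
a=cv2.imread('pics/e_wrist.png');b=cv2.imread('pics/e_scene.png')[130:280,190:390]
cv2.imwrite('pics/e.png',cv2.hconcat([cv2.resize(a,(400,300)),cv2.resize(b,(400,300))]))"
```

```text
[0.49540554 0.08858241 0.03815531] [1.78691517 1.04046783 7.71513398] 0.3473564290768979 40.776368379592896
wrist stop_mid 0.59 [254.3 259.5] [0.4979 0.086  0.042 ]
wrist rail 0.9 [411.1 222.5] [0.5568 0.1658 0.    ]
scene open_end 0.73 [283.5 199.9] [0.4891 0.0843 0.008 ]
scene stop_mid 0.82 [287.9 192.8] [0.4993 0.0887 0.042 ]
scene stop_mid 0.79 [243.7 170. ] [0.379  0.0201 0.042 ]
scene rail 0.64 [325.8 212.3] [0.5629 0.167  0.    ]
```

View pics/e.png

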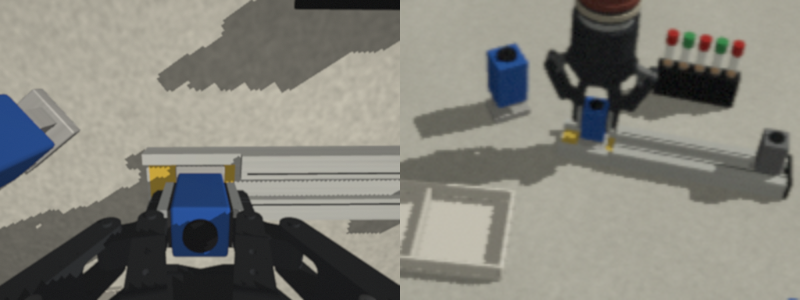

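The stop is in the yellow zone, at about (200,215) in the left half, and yellow floor shows on both sides of it. It is clear of the lips, so I'll lift.

Call:
send_rows([
  [0,0,-0.004],
  [0,0,-0.01],
  [0,0,-0.02],
  [0,0,-0.035],
  [0,0,-0.055],
  [0,0,-0.075],
  [0,0,-0.09],
  [0,0,-0.09],
], grip=[1,1,1,1,1,1,1,1], roll=[0,0,0,0,0,0,0,0])

```text
time_s: 7.7
tcp_pos: [0.495, 0.0894, 0.1288]
tcp_rot: [1.02, 2.967, 0.003]
ft_force: [0.3, 0.4, -1.4]
width: 0.35
finger_force: 39.8
```

```bash
python3 - <<'E'
from h import *
s=state(); p=vision.camera("top"); q=vision.camera("scene")
print(s["tcp_pos"],s["ft_force"],s["width"],s["finger_force"])
for p in (p,q):
  for t,z in (("empty_half",.004),("thumbscrew",0)):
    for d in vision.spot_point(t,p): print(t,round(d["conf"],2),at(p,d["location"],z).round(4))
  for d in vision.outline_of("empty_half",p):
    c=cv2.minAreaRect(np.argwhere(d["mask"])[:,::-1].astype(np.float32))
    print("tray",round(d["conf"],2),[at(p,k,.02)[:2].round(3) for k in cv2.boxPoints(c)])
E
```

```text
[0.49501741 0.0893742  0.12880076] [ 0.31138529  0.39659472 -1.4149374 ] 0.34995014401060004 39.817360639572144
empty_half 0.78 [ 0.5662 -0.1128  0.004 ]
empty_half 0.75 [ 0.2747 -0.2586  0.004 ]
thumbscrew 0.42 [ 0.5162 -0.1931  0.    ]
tray 0.69 [array([ 0.537, -0.038]), array([ 0.637, -0.096]), array([ 0.532, -0.272]), array([ 0.434, -0.212])]
tray 0.66 [array([ 0.277, -0.176]), array([ 0.355, -0.263]), array([ 0.202, -0.404]), array([ 0.127, -0.317])]
empty_half 0.97 [ 0.561  -0.1062  0.004 ]
empty_half 0.82 [ 0.2846 -0.2519  0.004 ]
thumbscrew 0.54 [ 0.5547 -0.1097 -0.    ]
thumbscrew 0.42 [ 0.5052 -0.1903  0.    ]
tray 0.82 [array([ 0.548, -0.27 ]), array([ 0.421, -0.229]), array([ 0.536, -0.036]), array([ 0.65 , -0.096])]
tray 0.65 [array([ 0.224, -0.402]), array([ 0.08 , -0.355]), array([ 0.278, -0.175]), array([ 0.395, -0.236])]
```

```bash
python3 -c "
from h import *
plan([.562,-.109,.13])"
```

```text
shift [-0.1764 -0.1138 -0.0049] roll None
```

Call:
send_rows([
  [-0.018,-0.011,0],
  [-0.05,-0.032,0],
  [-0.085,-0.055,0],
  [-0.12,-0.077,0],
  [-0.15,-0.097,0],
  [-0.168,-0.108,0],
  [-0.176,-0.114,0],
  [-0.176,-0.114,0],
], grip=[1,1,1,1,1,1,1,1], roll=[0,0,0,0,0,0,0,0])

```text
time_s: 8.9
tcp_pos: [0.5623, -0.1097, 0.1258]
tcp_rot: [-1.024, -2.969, -0.0]
ft_force: [0.1, 0.1, -0.6]
width: 0.345
finger_force: 39.8
```

```bash
python3 - <<'E'
from h import *
s=state(); p=vision.camera("wrist")
print(s["tcp_pos"],s["tcp_rot"],s["finger_force"])
for t,z in (("empty_half",.004),("thumbscrew",0),("stop_mid",.13)):
    for d in vision.spot_point(t,p): print(t,round(d["conf"],2),np.round(d["location"]),at(p,d["location"],z,s).round(4))
plan([.562,-.109,.04])
cv2.imwrite("pics/f.png",cv2.cvtColor(p["color"],cv2.COLOR_RGB2BGR))
E
```

```text
[ 0.56232815 -0.10972496  0.12581937] [-1.02375749e+00 -2.96919166e+00 -1.53051427e-04] 39.837114214897156
empty_half 0.84 [253. 189.] [ 0.5628 -0.1127  0.004 ]
thumbscrew 0.68 [143. 201.] [ 0.5105 -0.2001  0.    ]
stop_mid 0.72 [258. 262.] [ 0.5669 -0.1113  0.13  ]
shift [-0.0013 -0.001   0.0859] roll None
```

View pics/f.png

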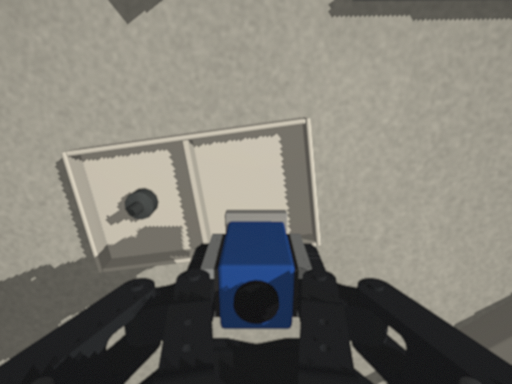

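The stop is held upright over the empty half, whose centre is near (253,189). The thumbscrew is at (141,203), clear on the other side. Lowering.

Call:
send_rows([
  [0,0,0.015],
  [0,0,0.035],
  [0,0,0.055],
  [0,0,0.07],
  [0,0,0.08],
  [0,0,0.085],
  [0,0,0.086],
  [0,0,0.086],
], grip=[1,1,1,1,1,1,1,1], roll=[0,0,0,0,0,0,0,0])

```text
time_s: 9.9
tcp_pos: [0.563, -0.109, 0.0408]
tcp_rot: [1.021, 2.97, 0.0]
ft_force: [-0.3, 0.2, -1.1]
width: 0.342
finger_force: 39.8
```

Call:
send_rows([
  [0,0,0.001],
  [0,0,0.002],
  [0,0,0.003],
  [0,0,0.003],
], grip=[1,1,1,1], roll=[0,0,0,0])

```text
time_s: 10.3
tcp_pos: [0.5624, -0.1089, 0.0374]
tcp_rot: [1.021, 2.971, 0.0]
ft_force: [-0.8, 0.7, -2.1]
width: 0.348
finger_force: 39.8
```

Call:
send_rows([
  [0,0,0.001],
  [0,0,0.002],
  [0,0,0.0025],
  [0,0,0.0025],
], grip=[1,1,1,1], roll=[0,0,0,0])

```text
time_s: 10.7
tcp_pos: [0.5623, -0.1088, 0.0346]
tcp_rot: [-1.021, -2.971, 0.0]
ft_force: [0.2, 0.4, -1.2]
width: 0.345
finger_force: 39.8
```

Call:
send_rows([
  [0,0,0.0005],
  [0,0,0.001],
  [0,0,0.0015],
  [0,0,0.0015],
], grip=[1,1,1,1], roll=[0,0,0,0])

```text
time_s: 11.1
tcp_pos: [0.5625, -0.1089, 0.0342]
tcp_rot: [-1.021, -2.971, 0.0]
ft_force: [-2.8, 0.7, 5.9]
width: 0.343
finger_force: 40.7
```

It has touched down (upward force 5.9 N). Opening gently, then rising.

Call:
send_rows([
  [0,0,0],
  [0,0,0],
  [0,0,0],
  [0,0,0],
  [0,0,0],
  [0,0,0],
  [0,0,0],
  [0,0,0],
], grip=[0.25,0.2,0.1,0,-0.1,-0.2,-0.2,-0.2], roll=[0,0,0,0,0,0,0,0])

```text
time_s: 11.9
tcp_pos: [0.5624, -0.1089, 0.0333]
tcp_rot: [-1.021, -2.971, -0.0]
ft_force: [-0.9, 0.1, 0.5]
width: 0.597
finger_force: 0.0
```

Call:
send_rows([
  [0,0,-0.01],
  [0,0,-0.03],
  [0,0,-0.05],
  [0,0,-0.08],
  [0,0,-0.11],
  [0,0,-0.14],
  [0,0,-0.15],
  [0,0,-0.15],
], grip=[-0.2,-0.2,-0.2,-0.2,-0.2,-0.2,-0.2,-0.2], roll=[0,0,0,0,0,0,0,0])

```text
time_s: 12.7
tcp_pos: [0.564, -0.1093, 0.186]
tcp_rot: [1.02, 2.966, 0.0]
ft_force: [0.3, 0.1, -0.1]
width: 0.599
finger_force: 0.0
```

```bash
python3 - <<'E'
from h import *
s=state(); p=vision.camera("wrist"); q=vision.camera("scene")
print(s["tcp_pos"],s["width"],s["finger_force"],s["time_s"])
for p_ in (p,q):
  for t,z in (("empty_half",.004),("stop_mid",.038),("thumbscrew",0),("carrier",0),("grey_stop_mid",.042)):
    for d in vision.spot_point(t,p_): print(t,round(d["conf"],2),np.round(d["location"]),at(p_,d["location"],z,s).round(4))
a=cv2.resize(p["color"],(400,300));b=cv2.resize(q["color"][130:280,130:330],(400,300))
cv2.imwrite("pics/g.png",cv2.cvtColor(cv2.hconcat([a,b]),cv2.COLOR_RGB2BGR))
E
```

```text
[ 0.56397014 -0.10934157  0.18595218] 0.5990116269180384 0.0 12.7
empty_half 0.85 [252. 172.] [ 0.5625 -0.1126  0.004 ]
stop_mid 0.67 [253. 182.] [ 0.5649 -0.1131  0.038 ]
thumbscrew 0.66 [159. 182.] [ 0.5095 -0.201   0.    ]
empty_half 0.97 [135. 185.] [ 0.2832 -0.2524  0.004 ]
stop_mid 0.71 [241. 169.] [0.3697 0.0174 0.038 ]
thumbscrew 0.7 [180. 239.] [ 0.5004 -0.1925  0.    ]
carrier 0.81 [336. 180.] [0.474  0.2532 0.    ]
grey_stop_mid 0.7 [374. 208.] [0.6253 0.258  0.042 ]
```

View pics/g.png

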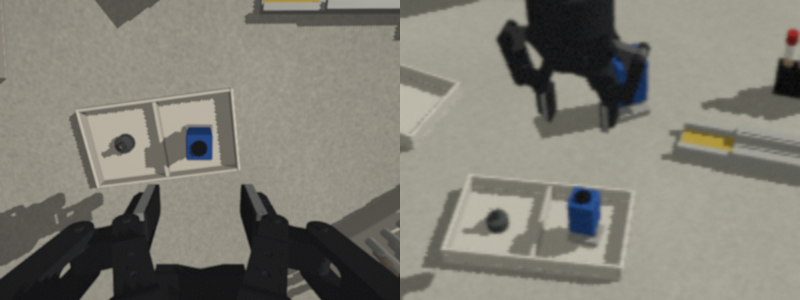

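The stop stands upright in the middle of the empty half (left view (199,143), right view (584,211)). The thumbscrew, carrier and grey stop have not moved.

```bash
python3 -c "
from workcell import robot
print(robot.job_done())"
```

```text
the job is handed in; nothing more can be done
None
```

The blue stop was slid to the track's open end, lifted out, set down upright in the far tray's empty half and released, and the job is handed in; the hand-in gave no verdict, but the last pictures show everything in place.

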